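# Unlock the hooping station's tilted bed and hold the index plunger out

## Robot

A 6-joint arm with a two-finger parallel gripper is mounted at the origin on the work surface. World frame = base frame: x ahead of the robot, y to its left, z up, the work surface at z = 0. Lengths are in m, angles in rad, forces in N, time in s.
With the tool pointing down it reaches from about 0.35 to 0.775 m from the base axis. Payload 5.5 kg.
Tool frame: the origin (TCP) lies midway between the tips of the shut fingers; the grasp point (between the pads) lies 19 mm behind it; z points along the fingers, x is the direction in which the jaws open and shut, and the axes are right-handed (so a half turn about z gives the same grasp; the last joint's range is limited). The gripper opens to 85 mm and grips with 20 to 120 N. Pads are 22 mm wide; open, the fingers measure 114 mm over their backs; the gripper's body (76 mm by 85 mm) begins 54 mm behind the grasp point. The pads swing forward as they close: fully open they stand 13 mm farther back than shut.
Start: joints at [1.185, 0.313, 0.046, 1.304, 0, 1.431], TCP at [0.14, 0.558, 0.231] pointing down, gripper open.
Joint ranges: [-2.76, 2.76], [-0.86, 1.69], [-1.03, 1.26], [-2.2, 2.34], [-1.47, 1.5], [-3.14, 3.14]. Speed limits (rad/s): [2.57, 2.57, 3.14, 3.14, 3.14, 3.14].

## Interface

Orientations are given as a 3x3 rotation matrix whose columns are the frame's x, y, z axes.
In Python, from station import readout, cams, workorder gives the robot as it stands.
- The arm moves only by the tool arm_command, never from a script. Its arguments are lists of equal length, an entry for each row: "xyz": the shift along the tool's x, y, z in m, a list of three; "twist": the turn, a rotation vector about the tool's x, y, z in degrees, a list of three; "gripper": the opening, from 0 (shut) to 1 (fully open). A call has 1 to 20 rows; each row is the pose to reach, as a shift and turn from the pose commanded when the call began, along the tool's axes at that moment; what a row does not reach only later rows make up. A row lasts 1/12 s, in which the tool goes at most 41.7 mm and 7.16 degrees, less where a joint would pass 70% of its speed; a pose out of reach is approached as far as the arm can. A call with a gripper value outside its range is refused whole. The fingers move at their own pace and stop on an object; the grip force is fixed at half the most. Time passes only in rows, so rows that repeat a pose let the fingers close. It gives the time, the measured TCP pose, the force and the opening at its end, in the units of the state.
- readout.observe(): the state, without advancing time (a new reading comes with each control period).
- cams.camera(name): name is "scene" or "top"; returns a dict with "pixels" (480x640x3 uint8, blue, green, red), "depth" (480x640 float32, m along the optical axis (not along the pixel's ray), 0 where there is no reading), "K" (3x3 intrinsics, pixels), "k1" (the pictures are not rectified: a ray, as slopes to the right and down, at radius r is drawn at 1 + k1 r^2 times it, then the intrinsics apply), "R" (3x3) and "t" (3): a world point X has camera coordinates R X + t. Camera axes: x right, y down, z forward; pixel columns grow to the right and rows downward; lengths in m; the calibration is good to about 2 mm. A picture is of the moment at which its call begins.
- workorder.finish_job(): hands the job in, once; it reports no verdict.
The state is a dict: "t": time; "qpos": joint angles; "dq": joint speeds; "effort": joint torques, N m; "position": TCP position; "orientation": TCP orientation; "contact_force": force on the tool from outside, world axes, zero at the start; "wrist_torque": the same for the moment, N m; "opening": finger opening in m.
Only numpy, scipy, OpenCV 4.12 (cv2) and the standard library are available. Lean on these libraries where they do the work, as an engineer would, in place of code of your own. Each camera call takes 0.05 s, during which the arm holds its last target.

## Task

The bed of the sleeve-hooping station is locked at its steep tilt by the index plunger on the right-hand side of the stand. Pull the plunger's knob straight out as far as it goes and keep it held out while the bed sinks by itself, on its damper, all the way down onto its rest; do not push on the bed, and do not let the pin spring back into a hole on the way. Finish still holding the knob fully out with the bed down flat, because I will then set a new tilt by hand, and leave the thread cone, the tape roll and the loose hoop where they are.

Things in the scene. Friction and masses are not known exactly. Their poses are not given: they have to be found in the camera images.
- station: White hooping-station stand, fixed to the table. Origin on the table under the tilt axis' middle; x towards the bed's far end, y left, z up. Outer faces of its two cheeks at y = +-82 mm; tilt axis along y, 150 mm high; cheek tops 168 mm. Foot rails x -105 to 295 mm, bed rest at x 245. Plunger's steel sleeve (23 mm dia.) on the right cheek, y -82 to -116, x -42, z 115; black damper drum on the left.
- knob_grip (a point): Centre of the plunger's black round pull knob, 28 mm diameter, 22 mm long, its axis level along the station's y (the point's axes are parallel to the station's). Seated it lies at (-42, -127, 115) mm in the station's frame: 45 mm out from the right cheek, 57 mm from the bed's edge, free all round and above. It moves along the station's -y when pulled.
- knob: The pull knob itself (same point as knob_grip, which is its origin); it is fast on the plunger pin and does not turn.
- plunger (a joint): Pull of the plunger, m: 0 seated, grows as the knob goes along the station's -y, 0.012 is the hard stop. The 8 mm pin sits 6 mm deep in the bed's quadrant plate, so it is clear from about 0.006; let go early it springs onto the plate or into its next hole (holes 0.30 rad apart: steep, middle, flat). Spring 6 N at 0, 12 N at 0.012; the loaded pin rubs 1 to 4 N more.
- bed (a joint): Tilt of the bed, rad: 0 flat on its rest, about 0.58 locked at the steep hole (start). Once the pin is clear of the plate the bed, spring-balanced and damped, sinks by itself in about 3 to 6 s.
- board: The bed: white board 370 x 140 x 12 mm with a wooden hoop in its nest and a steel quadrant plate under its right edge by the tilt axis. Origin: middle of the tilt axis; x along the board to its far end. Board from x -85 to 285 mm, top face 20 mm above the axis. Its far end starts about 325 mm above the table and ends at 170 mm.
- thread_cone: Cone of black thread standing on the table, 72 mm diameter at its widest, 150 mm tall; origin at the middle of its underside. Bystander, right of the station.
- tape_roll: Roll of paper tape lying flat, 90 mm outside diameter, 24 mm high; origin at the middle of its underside. Bystander, right of the station.
- hoop: Loose wooden hoop lying flat, ring 163 mm outside diameter, 12 mm high, with two flat arms ending in metal plates, 392 mm over all along its own x; origin at the middle of its underside. Bystander, left of the station.

How it is judged:
On the way:
1. the knob is pulled fully out by the gripper while the bed is still up (value of joint plunger above 0.01 m and value of joint bed above 0.05 rad and contact force between the fingers and knob above 2 N), for 0.2 s.
At the end, for the whole second after the job is handed in: The bed lies flat on its rest (tilt under 0.03 rad) and the fingers (touching the knob with more than 2 N) hold the plunger out by more than 10 of its 12 mm; the thread cone stands, and it, the tape roll and the loose hoop are within 30 mm of where they were (value of joint plunger above 0.01 m and contact force between the fingers and knob above 2 N and value of joint bed below 0.03 rad and distance of each of thread_cone, tape_roll, hoop from where it was at the start of the episode below 0.03 m and angle between thread_cone's own z axis and vertical below 0.2 rad); the arm keeps its last pose, push and grip.
It fails at once if the pin springs back into the quadrant (plunger under 4 mm) while the bed is between the steep and the flat position (tilt between 0.06 and 0.5 rad) (value of joint plunger below 0.004 m and value of joint bed between 0.06 and 0.5 rad).
It fails at once if the robot pushes on the bed (more than 4 N) (contact force between any of the arm, the fingers and board above 4 N).
It fails at once if a bystander is shifted by more than 30 mm (distance of any of thread_cone, tape_roll, hoop from where it was at the start of the episode above 0.03 m).
It also fails if it takes over 38 s, if anything falls off the work surface, if the arm or the gripper's body presses on something with over 40 N, if the wrist force passes 120 N, or if a joint passes its speed limit or range.

## Working session

There is one attempt and no reset: what is moved stays moved. The work goes in short steps, Python scripts to look and compute and a tool call to move; the robot and the scene stay as the last step left them, time stands still between calls to the robot, and variables do not carry over. Pictures are saved under pics/ and viewed, and the job is handed in when it is done.

Besides the shell and the picture viewer there is one more tool, called after "Request:" in YAML: its name, and indented under it one key for each argument. arm_command: Moves the arm, as the interface text tells. Its arguments: {"type":"object","properties":{"xyz":{"type":"array","items":{"type":"array","items":{"type":"number"}}},"twist":{"type":"array","items":{"type":"array","items":{"type":"number"}}},"gripper":{"type":"array","items":{"type":"number"}}},"required":["xyz","twist","gripper"]}

```bash
mkdir -p pics; ls; python3 - <<'E'
from station import readout,cams
import cv2,numpy as np
print(readout.observe())
for n in("scene","top"):
    c=cams.camera(n);cv2.imwrite(f"pics/{n}0.png",c["pixels"]);np.savez(f"{n}0.npz",**c)
    print(n,c["K"],c["k1"],c["R"],c["t"])
E
```

```text
pics
{'t': 0.0, 'qpos': array([1.18543272e+00, 3.13979464e-01, 4.49768174e-02, 1.30358407e+00,
       7.13765197e-06, 1.43118797e+00]), 'dq': array([ 0.00036143, -0.00084441, -0.0013227 , -0.00122519, -0.00057017,
       -0.00063585]), 'effort': array([ 2.35735155e-03, -4.80625427e+01,  2.98531294e+01,  1.93099090e-02,
        1.12623632e-04,  1.29372417e-06]), 'position': array([0.13971144, 0.55724812, 0.23041989]), 'orientation': array([[ 2.43288354e-01,  9.69953769e-01, -6.79615647e-04],
       [ 9.69952389e-01, -2.43289169e-01, -1.65640509e-03],
       [-1.77197949e-03, -2.56210752e-04, -9.99998397e-01]]), 'contact_force': array([-0.33960353, -0.3751037 ,  0.97373771]), 'wrist_torque': array([-0.02090277, -0.00498295, -0.03662276]), 'opening': 0.08541888951527822}
scene [[533.86068894   0.         316.38813911]
 [  0.         533.86068894 235.015289  ]
 [  0.           0.           1.        ]] -0.10950931855437335 [[ 0.55147373  0.83411526 -0.01133418]
 [ 0.69019319 -0.46386675 -0.55539265]
 [-0.46851904  0.29846169 -0.831511  ]] [-0.35230315 -0.25944738  1.42174701]
top [[517.59265312   0.         313.67402133]
 [  0.         517.59265312 239.20232516]
 [  0.           0.           1.        ]] -0.14768799839040478 [[-1.10102280e-03 -9.99824731e-01  1.86894164e-02]
 [-9.95288859e-01 -7.16254882e-04 -9.69513993e-02]
 [ 9.69477931e-02 -1.87081137e-02 -9.95113628e-01]] [0.0612564  0.56027643 0.94748307]
```

View pics/scene0.png

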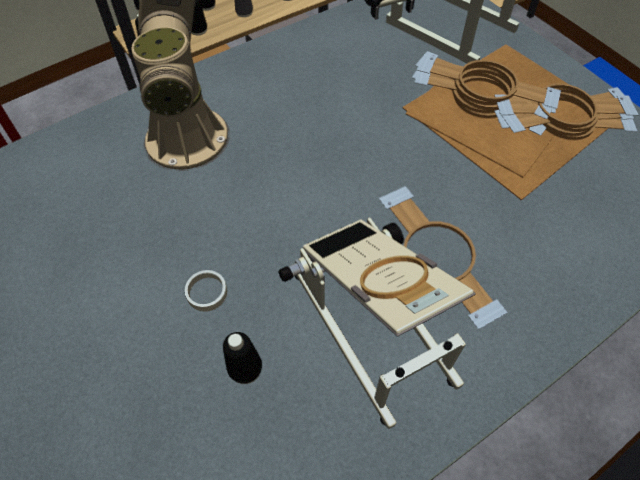

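View pics/top0.png

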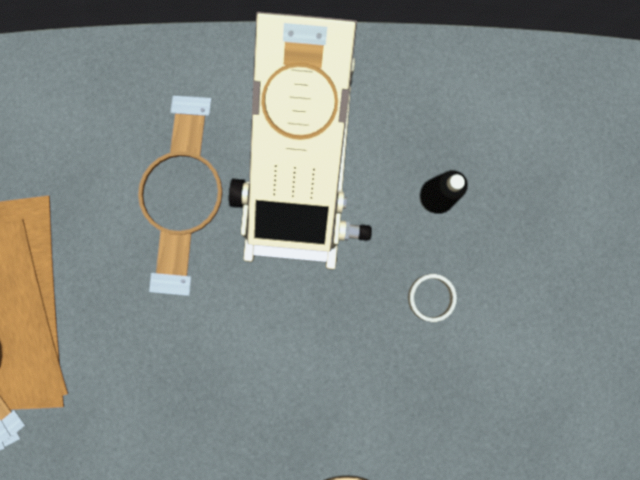

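The scene view shows the knob at about (286,273), the cone at (241,358), the tape at (205,289) and the station running down to the right. The top view shows the knob at (365,232), sleeve at (350,231), cone at (443,190) and tape at (433,298). Next I'll zoom in on the knob.

```bash
cat > h.py <<'E'
import numpy as np,cv2
from scipy.optimize import least_squares
def load(f): return dict(np.load(f))
def ray(c,u,v):
    K=c["K"];D=np.array([float(c["k1"]),0,0,0,0])
    p=cv2.undistortPoints(np.array([[[u,v]]],float),K,D)[0,0]
    d=c["R"].T@np.array([p[0],p[1],1.]);return -c["R"].T@c["t"],d
def dpt(c,u,v):
    o,d=ray(c,u,v);return o+d*c["depth"][int(round(v)),int(round(u))]
def plane(c,u,v,z):
    o,d=ray(c,u,v);return o+d*(z-o[2])/d[2]
def tri(c1,p1,c2,p2):
    o1,d1=ray(c1,*p1);o2,d2=ray(c2,*p2)
    s=np.linalg.lstsq(np.c_[d1,-d2],o2-o1,rcond=None)[0]
    a=o1+d1*s[0];b=o2+d2*s[1];return (a+b)/2,np.linalg.norm(a-b)
def proj(c,X):
    D=np.array([float(c["k1"]),0,0,0,0]);return cv2.projectPoints(np.array([X],float),cv2.Rodrigues(c["R"])[0],c["t"],c["K"],D)[0][0,0]
E
python3 - <<'E'
from h import *
for n,(x,y) in dict(scene=(245,220),top=(310,170)).items():
    c=load(n+"0.npz");w=120;im=c["pixels"][y:y+90,x:x+w]
    cv2.imwrite(f"pics/{n}0z.png",cv2.resize(im,None,fx=6.6,fy=6.6,interpolation=cv2.INTER_NEAREST))
E
```

```text
(no output)
```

View pics/scene0z.png

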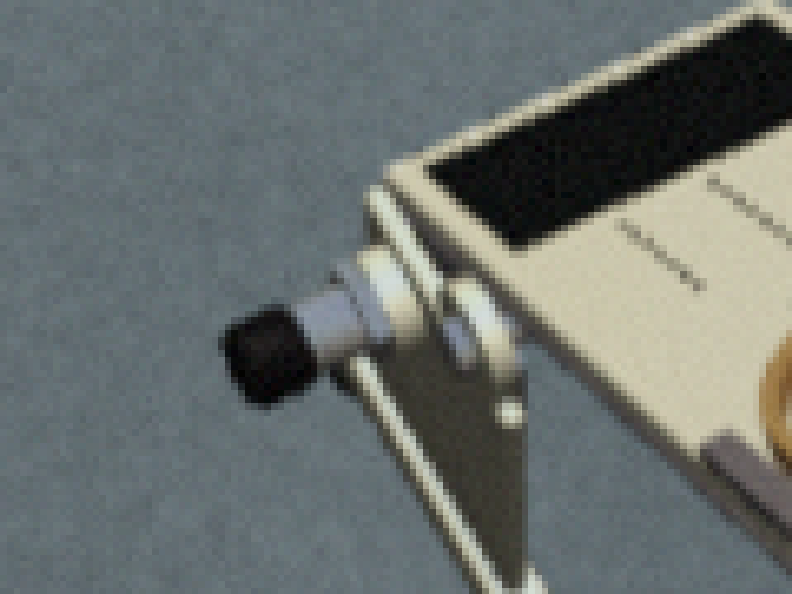

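View pics/top0z.png

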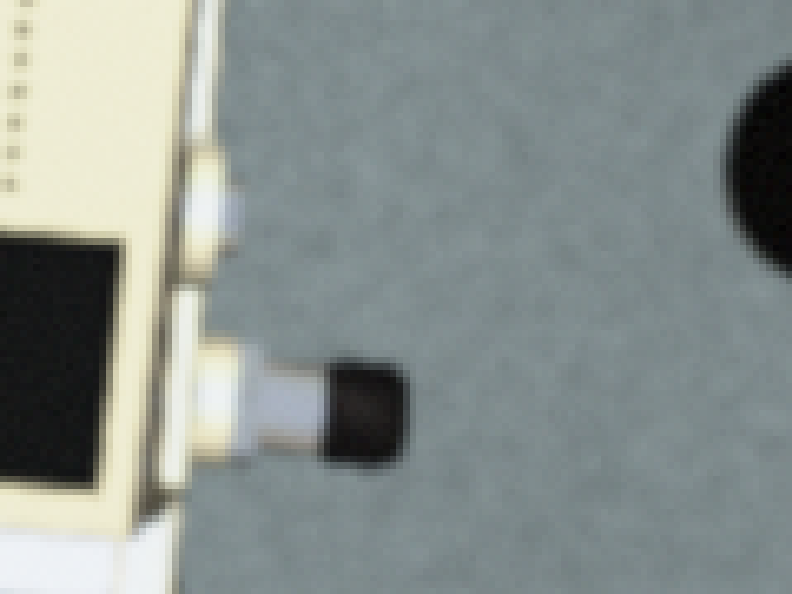

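```bash
python3 - <<'E'
from h import *
S=load("scene0.npz");T=load("top0.npz")
def blob(c,u,v,thr=70,half=16):
    g=c["pixels"].max(2);u0,v0=u-half,v-half
    m=(g[v0:v0+2*half,u0:u0+2*half]<thr).astype(np.uint8)
    n,l,st,ce=cv2.connectedComponentsWithStats(m)
    k=l[half,half];ys,xs=np.where(l==k);
    pts=np.c_[xs+u0,ys+v0]
    return ce[k]+[u0,v0],st[k],cv2.minAreaRect(pts.astype(np.float32))
ks,*a=blob(S,286,274);print(ks,a)
kt,*b=blob(T,365,232);print(kt,b)
X,e=tri(S,ks,T,kt);print("knob",X,e, "depth", dpt(S,*ks),dpt(T,*kt))
# sleeve centre dir
print("sleeve depth", [dpt(T,u,231.3) for u in(350,353,356)])
# board plane & outline from top-view depth
for n,c in(("S",S),("T",T)):
    p=c["pixels"].astype(int)
    m=((p[...,2]-p[...,0]>15)&(p.min(2)>150)&(c["depth"]>0))
    n_,l,st,ce=cv2.connectedComponentsWithStats(m.astype(np.uint8));k=1+st[1:,4].argmax()
    ys,xs=np.where(l==k)
    P=np.array([dpt(c,u,v) for u,v in zip(xs,ys)])
    P=P[P[:,2]>.1]
    for _ in range(4):
        A=np.c_[P[:,:2],np.ones(len(P))];w=np.linalg.lstsq(A,P[:,2],rcond=None)[0];r=P[:,2]-A@w
        P=P[abs(r)<max(.003,1.5*r.std())]
    print(n,len(P),r.std(),"slope ang",np.arctan(np.hypot(*w[:2])),"yaw",np.degrees(np.arctan2(w[1],w[0])))
    # in-plane rectangle
    q=cv2.minAreaRect(np.float32(P[:,:2]*1000));print(q)
# tape, cone
for n,(u,v),z in(("cone",(241,370),.0),):
    print(n,plane(S,u,v,z))
print("cone top",tri(S,(236,341),T,(456,182)));print("tape",plane(T,433,298,.024),plane(S,205,288,.024))
# foot rails ends
print("knob yaw?", plane(T,248.5,255,.02),plane(T,332,264,.02))
E
```

```text
[286.67391304 274.09782609] [array([  8,   8,  24,  17, 184], dtype=int32), ((289.0310363769531, 277.0275573730469), (24.4984188079834, 13.785550117492676), 41.633541107177734)]
[364.82248521 232.28402367] [array([ 10,   9,  13,  16, 169], dtype=int32), ((365.1025085449219, 232.37295532226562), (11.498040199279785, 15.210004806518555), 5.194429397583008)]
knob [ 0.56494629 -0.02299442  0.1148533 ] 0.004941728212474368 depth [ 0.57277483 -0.02406281  0.12751388] [ 0.5622324  -0.02356083  0.12812164]
sleeve depth [array([0.56392701, 0.00155784, 0.12764949]), array([ 0.563874  , -0.00348415,  0.12817924]), array([ 0.56396101, -0.00864853,  0.12747062])]
S 2109 0.001129492674002286 slope ang 0.5834062773334615 yaw -5.244242885789013
((632.6734008789062, 101.81044006347656), (144.4416046142578, 191.4618682861328), 84.31716918945312)
T 10447 0.0013433989346903939 slope ang 0.5677540966386398 yaw -5.1916806101322175
((692.0477905273438, 91.60166931152344), (139.484375, 311.88836669921875), 84.61422729492188)
cone [ 0.64465538 -0.18572701  0.        ]
cone top (array([ 0.64740305, -0.17735533,  0.14563138]), np.float64(0.003303116486814389))
tape [ 0.44886139 -0.16473641  0.024     ] [ 0.45097862 -0.16280766  0.024     ]
knob yaw? [0.5308553  0.18422998 0.02      ] [0.51391167 0.02646225 0.02      ]
```

```bash
python3 - <<'E'
from h import *
from station import readout
from scipy.spatial.transform import Rotation as Ro
S=load("scene0.npz");T=load("top0.npz")
print(tri(S,(285.9,273.9),T,(364.9,232.3)),plane(T,364.9,232.3,.115),plane(S,285.9,273.9,.115))
o=readout.observe();R=o["orientation"];p=o["position"]
y=np.radians(-5.3);x=np.array([np.cos(y),np.sin(y),0]);z=np.array([0,0,-1.]);Rt=np.c_[x,np.cross(z,x),z]
print("rotvec",np.degrees(Ro.from_matrix(R.T@Rt).as_rotvec()))
for w in([.40,-.03,.27],[.563,-.0255,.20]): print(w,R.T@(np.array(w)-p))
E
```

```text
(array([ 0.56448119, -0.0236361 ,  0.11562478]), np.float64(0.0035524071993301006)) [ 0.56366217 -0.02525061  0.115     ] [ 0.56509861 -0.02197041  0.115     ]
rotvec [5.49263952e-02 8.75062334e-02 8.12160355e+01]
[0.4, -0.03, 0.27] [-0.50635871  0.39533614 -0.038772  ]
[0.563, -0.0255, 0.2] [-0.46221447  0.55235846  0.0311174 ]
```

Request:
arm_command:
  xyz:
    - [-0.03,0.02,-0.035]
    - [-0.06,0.045,-0.039]
    - [-0.09,0.07,-0.039]
    - [-0.12,0.094,-0.039]
    - [-0.15,0.118,-0.039]
    - [-0.18,0.141,-0.039]
    - [-0.21,0.164,-0.039]
    - [-0.24,0.188,-0.039]
    - [-0.27,0.211,-0.039]
    - [-0.3,0.235,-0.039]
    - [-0.33,0.258,-0.039]
    - [-0.36,0.282,-0.039]
    - [-0.39,0.305,-0.039]
    - [-0.42,0.33,-0.039]
    - [-0.45,0.352,-0.039]
    - [-0.48,0.375,-0.039]
    - [-0.506,0.395,-0.039]
    - [-0.506,0.395,-0.039]
    - [-0.506,0.395,-0.039]
    - [-0.506,0.395,-0.039]
  twist:
    - [0,0,5]
    - [0,0,10]
    - [0,0,15]
    - [0,0,20]
    - [0,0,25]
    - [0,0,30]
    - [0,0,35]
    - [0,0,40]
    - [0,0,45]
    - [0,0,50]
    - [0,0,55]
    - [0,0,60]
    - [0,0,65]
    - [0,0,70]
    - [0,0,75]
    - [0,0,80]
    - [0,0,81.2]
    - [0,0,81.2]
    - [0,0,81.2]
    - [0,0,81.2]
  gripper: [1,1,1,1,1,1,1,1,1,1,1,1,1,1,1,1,1,1,1,1]

```text
t: 1.77
position: [0.3993, -0.0288, 0.2699]
orientation: [[0.996, -0.092, -0.001], [-0.092, -0.996, 0.001], [-0.002, -0.001, -1.0]]
contact_force: [-0.1, -0.0, -0.2]
opening: 0.0854
```

```bash
cat > st.py <<'E'
from h import *
from station import readout
from scipy.spatial.transform import Rotation as Ro
o=readout.observe();R=o["orientation"];p=o["position"]
y=np.radians(-5.3);x=np.array([np.cos(y),np.sin(y),0]);z=np.array([0,0,-1.]);Rt=np.c_[x,np.cross(z,x),z]
print(o["t"],p,"q",o["qpos"].round(3),"F",o["contact_force"].round(2),"op",o["opening"])
print("rotvec to target",np.degrees(Ro.from_matrix(R.T@Rt).as_rotvec()).round(2))
def to(w): print(w,(R.T@(np.array(w)-p)).round(4))
E
python3 - <<'E'
from st import *
to([.564,-.026,.20]);to([.564,-.026,.093])
E
```

```text
1.7667 [ 0.39926469 -0.02882441  0.26986487] q [-0.274 -0.035 -0.269  1.339  0.     1.39 ] F [-0.08 -0.05 -0.19] op 0.0853521645260293
rotvec to target [-0.04  0.09 -0.01]
[0.564, -0.026, 0.2] [ 0.1639 -0.018   0.0696]
[0.564, -0.026, 0.093] [ 0.164  -0.0179  0.1766]
```

Request:
arm_command:
  xyz:
    - [0.03,-0.004,0.0]
    - [0.06,-0.008,0.0]
    - [0.09,-0.011,0.0]
    - [0.12,-0.014,0.0]
    - [0.145,-0.016,0.01]
    - [0.164,-0.018,0.03]
    - [0.164,-0.018,0.055]
    - [0.164,-0.018,0.08]
    - [0.164,-0.018,0.1]
    - [0.164,-0.018,0.1]
    - [0.164,-0.018,0.1]
  twist:
    - [0,0,0]
    - [0,0,0]
    - [0,0,0]
    - [0,0,0]
    - [0,0,0]
    - [0,0,0]
    - [0,0,0]
    - [0,0,0]
    - [0,0,0]
    - [0,0,0]
    - [0,0,0]
  gripper: [1,1,1,1,1,1,1,1,1,1,1]

```text
t: 2.68
position: [0.5635, -0.0244, 0.1697]
orientation: [[0.996, -0.089, -0.003], [-0.089, -0.996, 0.001], [-0.003, -0.001, -1.0]]
contact_force: [0.4, 0.4, 1.1]
opening: 0.0852
```

```bash
cat > look.py <<'E'
import sys
from h import *
from station import cams
tag=sys.argv[1]
out=[]
for n,(x,y) in dict(scene=(220,190),top=(290,150)).items():
    c=cams.camera(n);np.savez(f"{n}{tag}.npz",**c)
    out.append(cv2.resize(c["pixels"][y:y+150,x:x+100],None,fx=4,fy=4,interpolation=cv2.INTER_CUBIC))
cv2.imwrite(f"pics/l{tag}.png",np.hstack(out))
E
python3 look.py 1; python3 - <<'E'
from st import *
to([.564,-.026,.093])
E
```

```text
2.7833 [ 0.56540333 -0.02537966  0.1720024 ] q [-0.187  0.318 -0.095  1.157  0.     1.475] F [-1.5   0.59 -0.3 ] op 0.08539668914971002
rotvec to target [ 0.   -0.12  0.11]
[0.564, -0.026, 0.093] [-0.0015  0.0007  0.079 ]
```

View pics/l1.png

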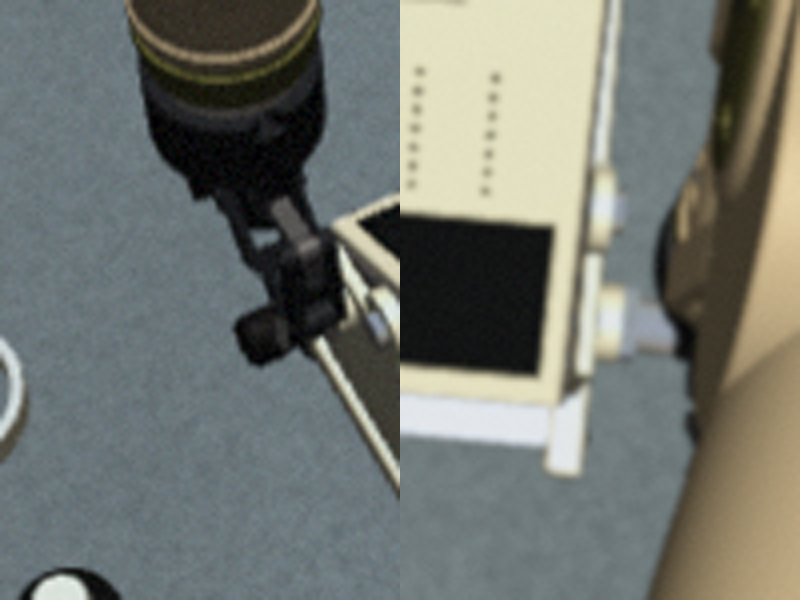

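The gripper is above the knob. In the crop the scene-view knob is at about (262,335), and the arm is clear of the bed in the top view. I'll descend over it.

Request:
arm_command:
  xyz:
    - [-0.001,0.0005,0.02]
    - [-0.001,0.0005,0.035]
    - [-0.001,0.0005,0.05]
    - [-0.001,0.0005,0.065]
    - [-0.001,0.0005,0.077]
    - [-0.001,0.0005,0.077]
    - [-0.001,0.0005,0.077]
  twist:
    - [0,0,0]
    - [0,0,0]
    - [0,0,0]
    - [0,0,0]
    - [0,0,0]
    - [0,0,0]
    - [0,0,0]
  gripper: [1,1,1,1,1,1,1]

```text
t: 3.37
position: [0.5644, -0.0266, 0.0946]
orientation: [[0.996, -0.092, 0.001], [-0.092, -0.996, -0.0], [0.001, 0.0, -1.0]]
contact_force: [0.4, -0.4, -0.1]
opening: 0.0853
```

```bash
python3 look.py 2; python3 - <<'E'
from st import *
to([.564,-.026,.093])
E
```

```text
3.4667 [ 0.56512554 -0.02682787  0.09523235] q [-0.189  0.369 -0.219  0.98   0.     1.473] F [ 0.87 -0.51 -0.68] op 0.08555075404426492
rotvec to target [ 0.01 -0.17  0.03]
[0.564, -0.026, 0.093] [-0.0012 -0.0007  0.0022]
```

View pics/l2.png

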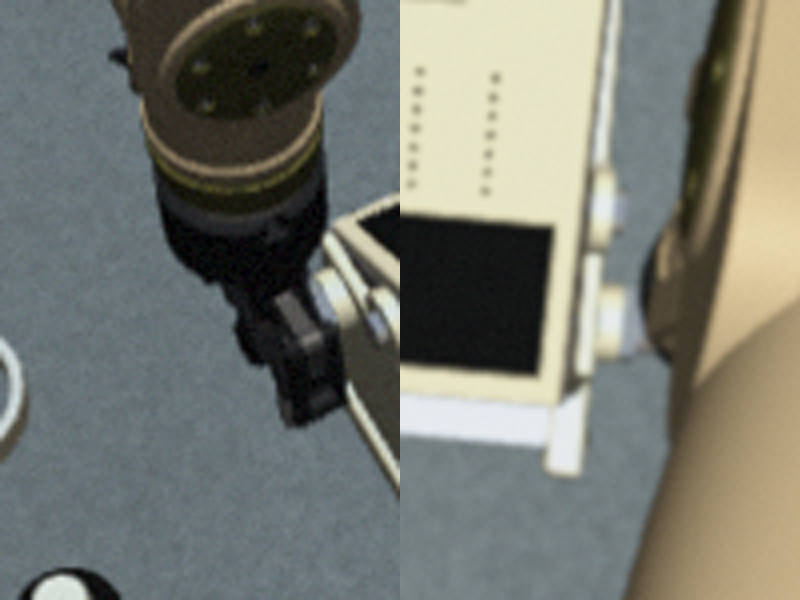

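The fingers straddle the knob and there is no contact force, so I'll close.

Request:
arm_command:
  xyz:
    - [-0.001,0,0.001]
    - [-0.001,0,0.001]
    - [-0.001,0,0.001]
    - [-0.001,0,0.001]
    - [-0.001,0,0.001]
    - [-0.001,0,0.001]
    - [-0.001,0,0.001]
    - [-0.001,0,0.001]
    - [-0.001,0,0.001]
    - [-0.001,0,0.001]
    - [-0.001,0,0.001]
    - [-0.001,0,0.001]
  twist:
    - [0,0,0]
    - [0,0,0]
    - [0,0,0]
    - [0,0,0]
    - [0,0,0]
    - [0,0,0]
    - [0,0,0]
    - [0,0,0]
    - [0,0,0]
    - [0,0,0]
    - [0,0,0]
    - [0,0,0]
  gripper: [0,0,0,0,0,0,0,0,0,0,0,0]

```text
t: 4.47
position: [0.5642, -0.0268, 0.0929]
orientation: [[0.996, -0.092, 0.003], [-0.092, -0.996, -0.0], [0.003, -0.0, -1.0]]
contact_force: [4.8, -0.1, 3.0]
opening: 0.0257
```

```bash
python3 st.py
```

```text
4.4667 [ 0.56415055 -0.02682257  0.09294792] q [-0.19   0.37  -0.224  0.974  0.     1.473] F [ 4.77 -0.05  3.  ] op 0.025714214386115732
rotvec to target [-0.   -0.15  0.01]
```

```bash
python3 look.py 3
```

```text
(no output)
```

View pics/l3.png

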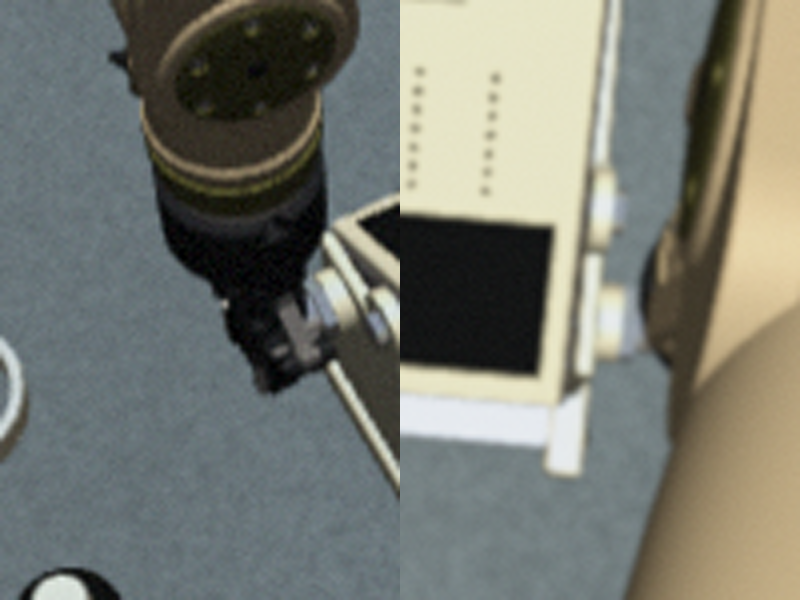

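The grip is on the knob, with the tips reaching past it. Now I'll pull along tool +y, which is the station's -y.

Request:
arm_command:
  xyz:
    - [0,0.002,0]
    - [0,0.004,0]
    - [0,0.006,0]
    - [0,0.008,0]
    - [0,0.01,0]
    - [0,0.012,0]
    - [0,0.0135,0]
    - [0,0.0135,0]
    - [0,0.0135,0]
  twist:
    - [0,0,0]
    - [0,0,0]
    - [0,0,0]
    - [0,0,0]
    - [0,0,0]
    - [0,0,0]
    - [0,0,0]
    - [0,0,0]
    - [0,0,0]
  gripper: [0,0,0,0,0,0,0,0,0]

```text
t: 5.32
position: [0.5632, -0.0372, 0.0929]
orientation: [[0.996, -0.09, 0.004], [-0.09, -0.996, 0.006], [0.003, -0.006, -1.0]]
contact_force: [6.8, 11.8, 3.7]
opening: 0.0257
```

```bash
python3 st.py; python3 look.py 4
```

```text
5.3167 [ 0.5632099  -0.03719968  0.09290388] q [-0.212  0.369 -0.225  0.974  0.007  1.449] F [ 6.76 11.76  3.67] op 0.02572208144930203
rotvec to target [-0.35 -0.18  0.13]
```

View pics/l4.png

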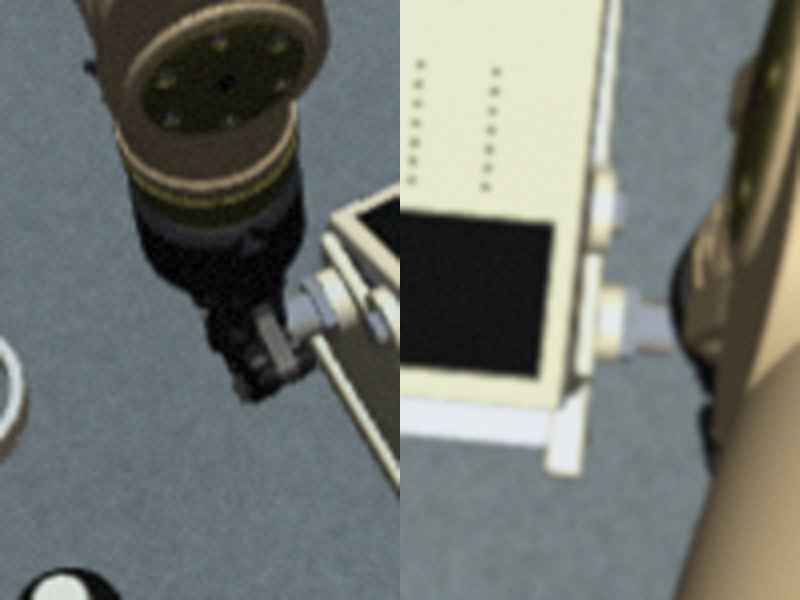

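Request:
arm_command:
  xyz:
    - [0,0.0015,0]
    - [0,0.003,0]
    - [0,0.004,0]
    - [0,0.004,0]
    - [0,0.004,0]
  twist:
    - [0,0,0]
    - [0,0,0]
    - [0,0,0]
    - [0,0,0]
    - [0,0,0]
  gripper: [0,0,0,0,0]

```text
t: 5.83
position: [0.5631, -0.0387, 0.0929]
orientation: [[0.996, -0.088, 0.004], [-0.088, -0.996, 0.01], [0.004, -0.011, -1.0]]
contact_force: [8.4, 18.8, 4.2]
opening: 0.0257
```

```bash
python3 st.py; python3 look.py 5
```

```text
5.8333 [ 0.56310093 -0.03873735  0.092941  ] q [-0.217  0.369 -0.226  0.974  0.011  1.442] F [ 8.36 18.84  4.16] op 0.025680604411942535
rotvec to target [-0.62 -0.2   0.23]
```

View pics/l5.png

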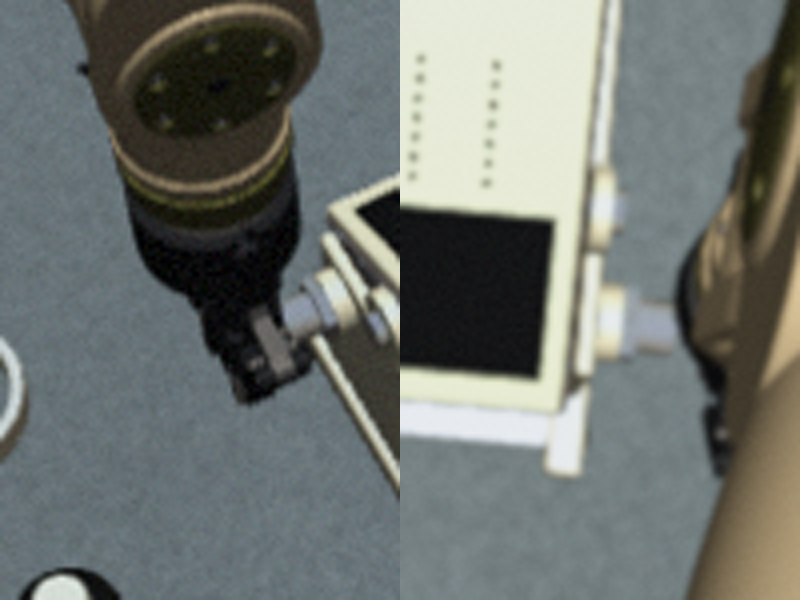

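The TCP has travelled 11.9 mm and the force has risen to 19 N, above the 12 N spring, so the plunger is at its hard stop. The bed is sinking, so I'll hold.

Request:
arm_command:
  xyz:
    - [0,0,0]
    - [0,0,0]
    - [0,0,0]
    - [0,0,0]
    - [0,0,0]
    - [0,0,0]
    - [0,0,0]
    - [0,0,0]
    - [0,0,0]
    - [0,0,0]
    - [0,0,0]
    - [0,0,0]
    - [0,0,0]
    - [0,0,0]
    - [0,0,0]
    - [0,0,0]
    - [0,0,0]
    - [0,0,0]
    - [0,0,0]
    - [0,0,0]
  twist:
    - [0,0,0]
    - [0,0,0]
    - [0,0,0]
    - [0,0,0]
    - [0,0,0]
    - [0,0,0]
    - [0,0,0]
    - [0,0,0]
    - [0,0,0]
    - [0,0,0]
    - [0,0,0]
    - [0,0,0]
    - [0,0,0]
    - [0,0,0]
    - [0,0,0]
    - [0,0,0]
    - [0,0,0]
    - [0,0,0]
    - [0,0,0]
    - [0,0,0]
  gripper: [0,0,0,0,0,0,0,0,0,0,0,0,0,0,0,0,0,0,0,0]

```text
t: 7.6
position: [0.5631, -0.0388, 0.0929]
orientation: [[0.996, -0.088, 0.004], [-0.088, -0.996, 0.01], [0.003, -0.011, -1.0]]
contact_force: [7.6, 18.6, 4.7]
opening: 0.0262
```

```bash
cat > bed.py <<'E'
from h import *
from station import cams
import sys
c=cams.camera("top");cv2.imwrite(f"pics/b{sys.argv[1]}.png",c["pixels"])
p=c["pixels"].astype(int)
m=((p[...,2]-p[...,0]>15)&(p.min(2)>150)&(c["depth"]>0));m[:,345:]=0
n_,l,st,ce=cv2.connectedComponentsWithStats(m.astype(np.uint8));k=1+st[1:,4].argmax()
ys,xs=np.where(l==k)
P=np.array([dpt(c,u,v) for u,v in zip(xs,ys)]);P=P[P[:,2]>.1]
for _ in range(5):
    A=np.c_[P[:,:2],np.ones(len(P))];w=np.linalg.lstsq(A,P[:,2],rcond=None)[0];r=P[:,2]-A@w
    P=P[abs(r)<max(.003,1.5*r.std())]
print("tilt",np.arctan(w[0]*np.cos(.0925)-w[1]*np.sin(.0925)),"maxz",P[:,2].max())
E
python3 bed.py 1;python3 st.py
```

```text
tilt 0.11701376682730448 maxz 0.20406982254529216
7.65 [ 0.56308053 -0.0387387   0.09289159] q [-0.217  0.369 -0.226  0.974  0.011  1.442] F [ 8.96 18.04  3.72] op 0.025974581265482678
rotvec to target [-0.61 -0.19  0.24]
```

The tilt is now 0.117 and falling, and the hold is steady. I'll hold longer.

Request:
arm_command:
  xyz:
    - [0,0,0]
    - [0,0,0]
    - [0,0,0]
    - [0,0,0]
    - [0,0,0]
    - [0,0,0]
    - [0,0,0]
    - [0,0,0]
    - [0,0,0]
    - [0,0,0]
    - [0,0,0]
    - [0,0,0]
    - [0,0,0]
    - [0,0,0]
    - [0,0,0]
    - [0,0,0]
    - [0,0,0]
    - [0,0,0]
    - [0,0,0]
    - [0,0,0]
  twist:
    - [0,0,0]
    - [0,0,0]
    - [0,0,0]
    - [0,0,0]
    - [0,0,0]
    - [0,0,0]
    - [0,0,0]
    - [0,0,0]
    - [0,0,0]
    - [0,0,0]
    - [0,0,0]
    - [0,0,0]
    - [0,0,0]
    - [0,0,0]
    - [0,0,0]
    - [0,0,0]
    - [0,0,0]
    - [0,0,0]
    - [0,0,0]
    - [0,0,0]
  gripper: [0,0,0,0,0,0,0,0,0,0,0,0,0,0,0,0,0,0,0,0]

```text
t: 9.32
position: [0.5631, -0.0388, 0.0929]
orientation: [[0.996, -0.088, 0.004], [-0.088, -0.996, 0.01], [0.003, -0.011, -1.0]]
contact_force: [8.2, 18.1, 3.5]
opening: 0.0259
```

Request:
arm_command:
  xyz:
    - [0,0,0]
    - [0,0,0]
    - [0,0,0]
    - [0,0,0]
    - [0,0,0]
    - [0,0,0]
    - [0,0,0]
    - [0,0,0]
    - [0,0,0]
    - [0,0,0]
    - [0,0,0]
    - [0,0,0]
    - [0,0,0]
    - [0,0,0]
    - [0,0,0]
    - [0,0,0]
    - [0,0,0]
    - [0,0,0]
    - [0,0,0]
    - [0,0,0]
  twist:
    - [0,0,0]
    - [0,0,0]
    - [0,0,0]
    - [0,0,0]
    - [0,0,0]
    - [0,0,0]
    - [0,0,0]
    - [0,0,0]
    - [0,0,0]
    - [0,0,0]
    - [0,0,0]
    - [0,0,0]
    - [0,0,0]
    - [0,0,0]
    - [0,0,0]
    - [0,0,0]
    - [0,0,0]
    - [0,0,0]
    - [0,0,0]
    - [0,0,0]
  gripper: [0,0,0,0,0,0,0,0,0,0,0,0,0,0,0,0,0,0,0,0]

```text
t: 10.98
position: [0.5631, -0.0388, 0.0929]
orientation: [[0.996, -0.088, 0.004], [-0.088, -0.996, 0.01], [0.003, -0.011, -1.0]]
contact_force: [8.7, 18.5, 3.1]
opening: 0.0255
```

```bash
python3 bed.py 2;python3 st.py; python3 look.py 6
```

```text
tilt 0.02423975556692533 maxz 0.1736540527812277
11.0333 [ 0.56309546 -0.03873685  0.09289919] q [-0.217  0.369 -0.226  0.974  0.011  1.442] F [ 8.19 18.6   3.66] op 0.02593633114000048
rotvec to target [-0.61 -0.2   0.24]
```

View pics/b2.png

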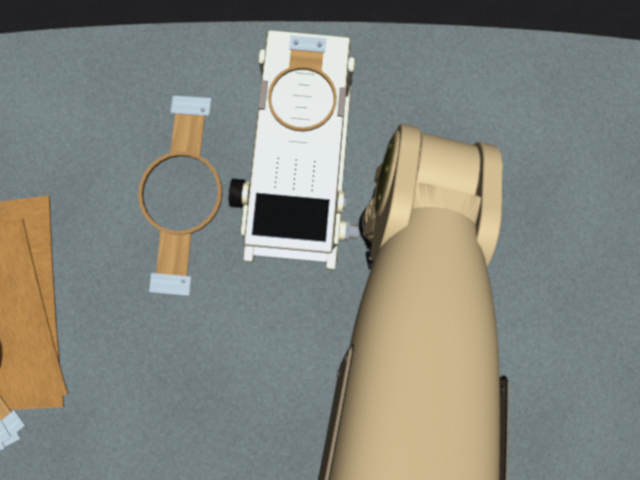

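View pics/l6.png

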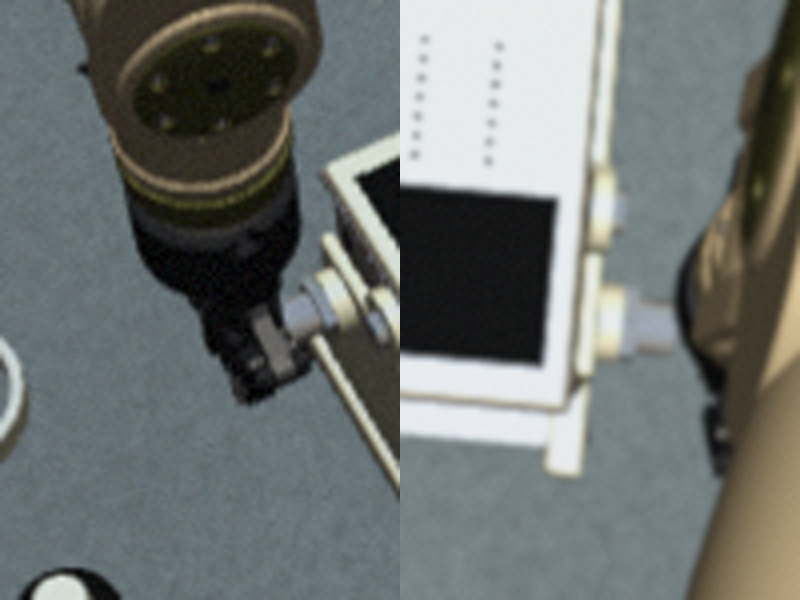

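The bed looks flat, but glare has turned the board white and spoiled my colour mask. I'll hold a little longer and measure again with a depth window instead.

Request:
arm_command:
  xyz:
    - [0,0,0]
    - [0,0,0]
    - [0,0,0]
    - [0,0,0]
    - [0,0,0]
    - [0,0,0]
    - [0,0,0]
    - [0,0,0]
    - [0,0,0]
    - [0,0,0]
    - [0,0,0]
    - [0,0,0]
    - [0,0,0]
    - [0,0,0]
    - [0,0,0]
    - [0,0,0]
    - [0,0,0]
    - [0,0,0]
    - [0,0,0]
    - [0,0,0]
  twist:
    - [0,0,0]
    - [0,0,0]
    - [0,0,0]
    - [0,0,0]
    - [0,0,0]
    - [0,0,0]
    - [0,0,0]
    - [0,0,0]
    - [0,0,0]
    - [0,0,0]
    - [0,0,0]
    - [0,0,0]
    - [0,0,0]
    - [0,0,0]
    - [0,0,0]
    - [0,0,0]
    - [0,0,0]
    - [0,0,0]
    - [0,0,0]
    - [0,0,0]
  gripper: [0,0,0,0,0,0,0,0,0,0,0,0,0,0,0,0,0,0,0,0]

```text
t: 12.8
position: [0.5631, -0.0387, 0.0929]
orientation: [[0.996, -0.088, 0.004], [-0.088, -0.996, 0.01], [0.003, -0.011, -1.0]]
contact_force: [8.8, 18.2, 3.5]
opening: 0.0257
```

```bash
sed -i 's/^m=.*/m=((p.min(2)>150)\&(c["depth"]>0));m[:,345:]=0;m[:,:250]=0;m[245:]=0/' bed.py; python3 bed.py 3;python3 st.py; python3 - <<'E'
from h import *
from station import cams
S=load("scene0.npz");c=cams.camera("scene");cv2.imwrite("pics/end.png",c["pixels"])
d=cv2.absdiff(S["pixels"],c["pixels"])
for n,(u,v,r) in dict(cone=(241,358,30),tape=(205,289,24),hoopR=(488,312,20),hoopL=(396,198,14)).items(): print(n,d[v-r:v+r,u-r:u+r].mean())
E
```

```text
tilt -0.001456366149231292 maxz 0.17411520771407252
12.85 [ 0.56310547 -0.03873533  0.09291518] q [-0.217  0.369 -0.226  0.974  0.011  1.442] F [ 7.96 17.65  3.64] op 0.025705115152221535
rotvec to target [-0.61 -0.2   0.24]
cone 3.9137037037037037
tape 3.6614583333333335
hoopR 4.568125
hoopL 3.828231292517007
```

View pics/end.png

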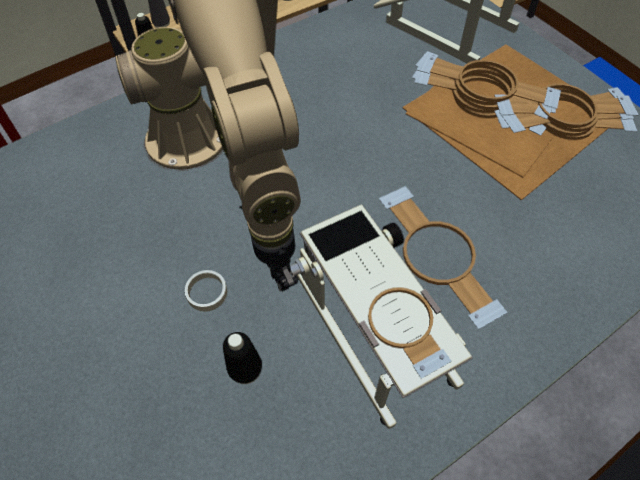

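The bed is flat on its rest at a tilt of about 0.00. The cone (241,358), tape (205,289) and hoop (440,252) haven't moved, and the knob is still held out, so I'll hand in.

```bash
python3 -c "
from station import workorder
print(workorder.finish_job())"; python3 st.py
```

```text
the job is handed in; nothing more can be done
None
the job is handed in; nothing more can be done
```

The bed is down flat on its rest, the gripper is still holding the knob fully out, and the job is handed in. I gripped the knob from above and pulled it straight out to its stop. I then held it there while the bed sank by itself. The clock read 12.9 s at hand-in.

**Last checks before hand-in:**
- **Knob:** the gripper had moved 11.9 mm of the 12 mm travel. The pull read about 18 N, above the 12 N spring, which indicates the hard stop. Position and grip stayed steady throughout the hold.
- **Bed:** the measured tilt was -0.001 rad, with the top face about 0.17 m above the table.
- **Bystanders:** the thread cone, tape roll and loose hoop look unchanged between the first and last pictures, and the cone is standing.

**Readings that disagreed:**
- **Bed tilt:** one earlier reading gave 0.024 rad. Glare had turned the board white and spoiled that colour mask, so I measured again another way.
- **Gripper opening:** it read 25.7 mm on the 28 mm knob. I don't know why, but the grip did not slip.
- **Knob position:** the two camera views differed by about 3.5 mm, which was within what the grasp could tolerate.

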